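Find the socket that fits the flask nut and crack the nut loose

ROBOT

A 6-joint arm with a two-finger parallel gripper is mounted at the origin on a cart in front of the work surface, level with it; the furniture and walls round the work are solid. World frame = base frame: x ahead of the robot, y to its left, z up, the work surface at z = 0. Lengths are in m, angles in rad, forces in N, time in s.
With the tool pointing down it reaches from about 0.275 to 0.85 m from the base axis. Payload 5.2 kg.
Tool frame: the origin (TCP) lies midway between the tips of the shut fingers; the grasp point (between the pads) lies env.pinch_z behind it (env.pinch_z is the distance from the TCP to the grasp point, in m); z points along the fingers, y is the line along which they close (so a half turn about z gives the same grasp; the last joint's range is limited). The gripper opens to 85 mm and grips with 20 to 120 N. Pads are 22 mm wide; open, the fingers measure 114 mm over their backs; the gripper's body (76 mm by 85 mm) begins 54 mm behind the grasp point. The pads swing forward as they close: fully open they stand 13 mm farther back than shut.
Start: joints at [-1.483, 0.259, 1.535, -0, 1.348, -0.203], TCP at [0.158, -0.527, 0.231] pointing down, gripper open.
Joint ranges: [-3.14, 3.14], [-0.91, 2.08], [0.19, 2.58], [-1.22, 4.36], [0.22, 2.71], [-3.12, 3.12]. Speed limits (rad/s): [2.57, 2.57, 3.14, 3.14, 3.14, 3.14].

INTERFACE

Orientations are given as [roll, pitch, yaw] about the fixed x, y, z axes, in that order (R = Rz(yaw) Ry(pitch) Rx(roll)).
In Python, from cell import env, imaging, finder gives the robot as it stands.
- The arm moves only by the shell command python3 -m inch FILE [OPENING] [FORCE], which reads ROWS from the file FILE. ROWS is one flat JSON list of numbers that holds 1 to 12 rows one after another, with no inner brackets; each row has 6 numbers: dx, dy, dz in m, then a rotation vector rx, ry, rz in rad; each row is the pose to reach, as a shift and turn from the pose commanded when the command began, along the tool's axes at that moment; what a row does not reach only later rows make up. A row lasts 1/8 s, in which the tool goes at most 0.0625 m and 0.188 rad, less where a joint would pass 70% of its speed; a pose out of reach is approached as far as the arm can. OPENING is the opening from 0.0 (shut) to 1.0 (fully open), set as the command begins (- or left out keeps the last). The fingers move at their own pace and stop on an object; FORCE is the grip in N (left out, the last holds). Time passes only in rows, so rows that do not move let the fingers close. It prints the time, the measured TCP pose, the force, the opening and the grip force at its end. Input that does not fit is refused with a message, and nothing moves.
- env.read_state(): the state, without advancing time (a new reading comes with each control period).
- imaging.capture(name): name is "scene" or "top" or "wrist"; returns the picture (384x512x3 uint8, red, green, blue); there is no depth.
- imaging.camera_model(name): a dict with "fx", "fy", "cx", "cy" (pixels), "dist_coeffs" ([k1, k2, p1, p2, k3] as OpenCV has them; the pictures are not rectified), "R" (3x3) and "t" (3): a world point X has camera coordinates R X + t; the wrist camera has in their place "hand_eye" (4x4, takes a point from camera to tool coordinates, whose origin is the TCP and whose axes are the flange's). Camera axes: x right, y down, z forward; pixel columns grow to the right and rows downward; lengths in m; the calibration is good to about 2 mm. A picture is of the moment at which its call begins: read the wrist's pose just before it. camera_model takes no time and is no camera call.
- env.sign_off(): hands the job in; it is judged then, once.
Trained networks look in the newest picture that a camera, given by its name, has taken for a name from the list of things; names that differ only in an ending like _2 or _b are one class to them, and where a whole thing is asked for, a point or a joint stands for the part that bears it (a point fixed in the world has none). Each returns a list of dicts, best first, with "score" (0 to 1); they miss things now and then, are a little off and sometimes report something else, mostly with a low value. They report only what shows in the picture. A call takes as long as a camera call.
- finder.boxes_of(camera, query): "xy" ([column, row] in pixels, amid what is visible of it).
- finder.masks_of(camera, query): "pixels" (384x512 bool, what is visible of it) and "xy" ([column, row] in pixels, amid what is visible of it).
- finder.spot_point(camera, query): "xy" ([column, row] in pixels: a listed point, or the origin of a listed thing).
The state is a dict: "t": time; "joint_pos": joint angles; "joint_vel": joint speeds; "joint_torque": joint torques, N m; "tcp_pos": TCP position; "orientation": TCP orientation; "force": force on the tool from outside, world axes, zero at the start; "torque": the same for the moment, N m; "width": opening from 0.0 (shut) to 1.0 (fully open); "finger_force": force on a finger pad.
Only numpy, scipy, OpenCV 4.12 (cv2) and the standard library are available. Lean on these libraries where they do the work, as an engineer would, in place of code of your own. Each camera call takes 0.05 s, during which the arm holds its last target. There are 200 camera calls.

TASK

The round moulding flask on the bench has to be opened, but nobody knows which socket fits the hex nut on its lid. Pull the small cabinet's drawer well open and try the three look-alike sockets on the nut, one at a time: stand any that will not go down over the nut back upright in a hole of the drawer's rack, push the one that fits fully down over the nut, then turn the nut loose with it, anticlockwise seen from above, by about an eighth of a turn. Finish while still holding that socket in the gripper, fully seated on the loosened nut, and leave the plaster model, the amber bottle and the glass dish where they are.

Things in the scene. Friction and masses are not known exactly. Their poses are not given: they have to be found in the camera images.
- drawer (a joint): how far the cabinet's only drawer is out, m: 0 shut (as it starts), 0.13 fully out. It slides along the cabinet's own -x (towards the robot, with the cabinet's yaw) against about 3 N
- cabinet: small light-grey sheet-metal cabinet with a blue-grey drawer front, 180 (x) x 210 (y) x 95 (z) mm, fixed to the bench. Origin: centre of its underside; its own -x is its front, where the drawer opens. z up. Sheet 5 mm thick
- handle (a point): middle of the drawer's round steel bar handle, on the bar's axis: bar 11 mm thick, 100 mm long along the cabinet's y, 35 mm in front of the drawer front, 22 mm below the cabinet's top, joined to the front by two thin stems 42 mm either side of the middle. Moves with the drawer, same axes as the cabinet
- hole_right (a point): centre of the floor of the right-hand (-y) hole of the black rack in the drawer: round, 38 mm wide, 12 mm deep; a socket stands in each with its mouth on this floor. It lies 98 mm behind the handle bar. The drawer front's upper edge is 14 mm higher than the sockets' tops, the side walls are below their drive ends. Moves with the drawer, axes as the cabinet
- hole_middle (a point): the same for the middle hole; the three holes are in a row along the cabinet's y, 63 mm apart
- hole_left (a point): the same for the left-hand (+y) hole
- socket_a: one of three look-alike bright steel sockets, 60 mm tall, 160 g, each mouth down in a hole of the drawer's rack. Skirt 34 mm in diameter up to 35 mm, above it the 31 mm drive end, to be gripped from above. Origin: centre of the mouth, z up. x axis square to a flat of the hexagon and to a side of the 13 mm square recess in the top
- socket_b: another, same outside and axes. In each mouth is a hexagonal opening, 26 mm deep; the three openings are 17, 19.5 and 25.5 mm across flats. Which socket has which, and in which hole it stands, is not told: only trying shows it
- socket_c: the third, same outside and axes
- flask: round aluminium moulding flask, 91 mm in diameter, screwed to the bench by a foot plate 128 (x) x 36 (y) mm; it does not move. Origin: centre of its underside. On its axis the lid carries a brass washer (41 mm wide, top 70 mm above the bench) and a dark hex nut on a 12 mm stud that stands 6 mm out of the nut
- nut_seat (a point): centre of the nut's lower face, on the washer; turns with the nut. Nut 24 mm across flats, 15 mm high, crown slightly chamfered. x axis square to a flat (repeats every 60 degrees), z up. A fully seated socket's mouth rests on the washer, its origin at this point; one too small stops 15 mm higher, on the nut. The fitting one has about 0.1 rad of turning play each way
- nut (a joint): angle of the nut, rad: 0 tight (as it starts; it cannot be tightened further), growing as it is loosened, anticlockwise seen from above; needs about 0.2 N m and stays where it is left. An eighth of a turn is 0.79
- plaster_arch: bystander: plaster dental arch model, 54 x 68 x 35 mm, loose on the bench. Origin: centre of its underside
- amber_bottle: bystander: amber bottle with a black cap, 42 mm wide, 95 mm tall, loose on the bench. Origin: centre of its underside
- glass_dish: bystander: small glass dish, 38 mm wide, 27 mm tall, loose on the cabinet's top. Origin: centre of its underside

How it is judged:
By the outcome, as a careful person would: the job done as asked, in the order asked, and still so for the second after the job is handed in, while the arm keeps its last pose, push and grip.
It also fails if it takes over 72 s, if anything falls off the work surface, if the arm or the gripper's body presses on something with over 40 N, if the wrist force passes 120 N, or if a joint passes its speed limit or range.

## Working session

There is one attempt and no reset: what is moved stays moved. The work goes in short steps, Python scripts to look and compute and a shell command to move; the robot and the scene stay as the last step left them, time stands still between calls to the robot, and variables do not carry over. Pictures are saved under pics/ and viewed, at most 10 in all, crops included, and the job is handed in when it is done.

```bash
ls; mkdir -p pics
cat > h.py <<'E'
import numpy as np, cv2
from cell import env, imaging, finder
from scipy.spatial.transform import Rotation as Rn
def cam(n):
    m=imaging.camera_model(n); K=np.array([[m['fx'],0,m['cx']],[0,m['fy'],m['cy']],[0,0,1]]); d=np.array(m['dist_coeffs'],float)
    if 'R' in m: return K,d,np.array(m['R']),np.array(m['t'])
    s=env.read_state(); T=np.eye(4); T[:3,:3]=Rn.from_euler('xyz',s['orientation']).as_matrix(); T[:3,3]=s['tcp_pos']
    C=np.linalg.inv(T@np.array(m['hand_eye'])); return K,d,C[:3,:3],C[:3,3]
def plane(c,xy,z):
    K,d,R,t=c; u=cv2.undistortPoints(np.array([[xy]],float),K,d)[0,0]
    o=-R.T@t; v=R.T@np.array([u[0],u[1],1]); return o+v*(z-o[2])/v[2]
def proj(c,X):
    K,d,R,t=c; return cv2.projectPoints(np.array(X,float).reshape(-1,1,3),cv2.Rodrigues(R)[0],t,K,d)[0][:,0]
def save(im,n): cv2.imwrite('pics/'+n,im[:,:,::-1])
E
python3 - <<'E'
from h import *
print(env.pinch_z, env.read_state())
ims=[]
for n in ['scene','top']:
    im=imaging.capture(n); save(im,n+'0.png')
    c=cam(n); print(n,'pos',-c[2].T@c[3], c[0][0,0])
    for q,z in [('handle',.073),('cabinet',0),('flask',0),('nut_seat',.07),('plaster_arch',0),('amber_bottle',0),('glass_dish',.095)]:
        print(q,[(np.round(r['xy']),round(r['score'],2),plane(c,r['xy'],z).round(3)) for r in finder.spot_point(n,q)[:2]])
E
```

```text
pics
0.0187 {'t': 0.0, 'joint_pos': array([-1.48281387e+00,  2.59358643e-01,  1.53610223e+00, -6.20767129e-06,
        1.34803533e+00, -2.02840995e-01]), 'joint_vel': array([-0.00051808, -0.00014556,  0.00021009,  0.00123889, -0.0008161 ,
       -0.00093685]), 'joint_torque': array([ 2.13971884e-05, -4.46036088e+01, -2.90568155e+01, -2.46006321e-04,
        1.16739236e-02, -2.98792692e-06]), 'tcp_pos': array([ 0.1576572 , -0.52634642,  0.23045862]), 'orientation': array([-3.13972691e+00, -3.77546963e-04,  2.90824479e-01]), 'force': array([0.3099047 , 0.33078671, 0.02688752]), 'torque': array([ 0.00404286, -0.01122621,  0.02713085]), 'finger_force': 0.0, 'width': 0.9986963866975598}
scene pos [0.14380391 0.58436131 0.79052208] 401.46955619299086
handle [(array([289., 162.]), 0.98, array([ 0.565, -0.207,  0.073]))]
cabinet []
flask [(array([267., 240.]), 0.79, array([0.493, 0.017, 0.   ])), (array([269., 158.]), 0.38, array([ 0.671, -0.271,  0.   ]))]
nut_seat [(array([252., 176.]), 0.7, array([ 0.62 , -0.103,  0.07 ])), (array([264., 224.]), 0.66, array([0.495, 0.029, 0.07 ]))]
plaste
[... 251 characters left out ...]
, -0.198,  0.095]))]
top pos [ 0.37333096 -0.0198659   1.17484185] 405.42229320563445
handle [(array([326., 188.]), 0.58, array([ 0.559, -0.217,  0.073]))]
cabinet [(array([316., 147.]), 0.86, array([ 0.697, -0.204,  0.   ]))]
flask [(array([242., 215.]), 0.58, array([0.494, 0.017, 0.   ]))]
nut_seat [(array([240., 211.]), 0.6, array([0.497, 0.02 , 0.07 ])), (array([185., 259.]), 0.57, array([0.367, 0.167, 0.07 ]))]
plaster_arch [(array([235., 166.]), 0.66, array([0.638, 0.037, 0.   ]))]
amber_bottle [(array([184., 262.]), 0.74, array([0.361, 0.181, 0.   ])), (array([316., 159.]), 0.32, array([ 0.66 , -0.205,  0.   ]))]
glass_dish [(array([320., 128.]), 0.6, array([ 0.722, -0.201,  0.095]))]
```

Run:
```python
import cv2,numpy as np
a=cv2.imread('pics/top0.png')[60:320,130:430]
cv2.imwrite('pics/t.png',cv2.resize(a,None,fx=2.3,fy=2.3,interpolation=cv2.INTER_CUBIC))
```

```text
(no output)
```

View pics/t.png

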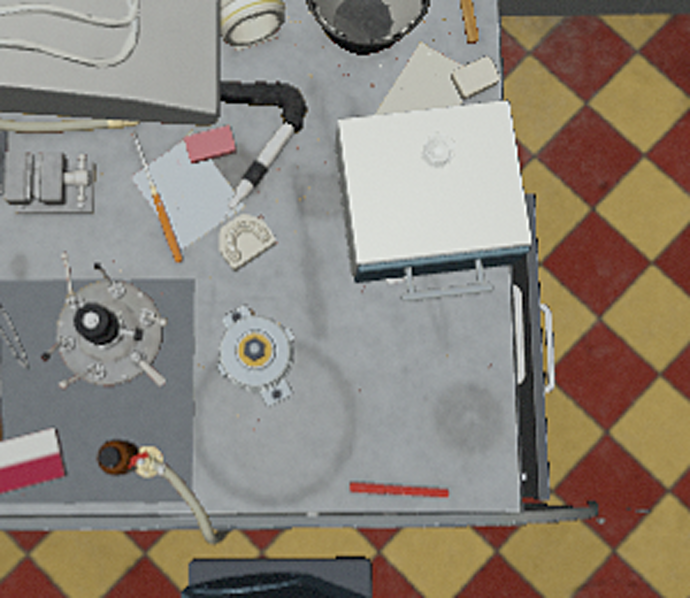

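View pics/scene0.png

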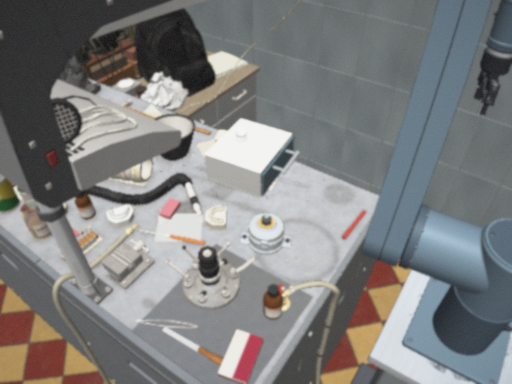

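The top view shows the cabinet (front edge crop (357,266)-(530,243)), its bar handle (403,297)-(492,287), the flask with its nut at (255,349), the bottle (118,457), the arch (245,240) and the dish on the cabinet (437,150). The scene view agrees: the drawer faces the robot and the robot tool is off to the right.

Run:
```python
from h import *
c=cam('top')
f=lambda p,z: plane(c,(130+p[0]/2.3,60+p[1]/2.3),z)
P=[f(p,.095) for p in [(338,118),(508,100),(530,245),(357,266)]]
print(np.round(P,4)); print('centre',np.mean(P,0))
P=np.array(P)
for i in range(4):
    e=P[(i+1)%4]-P[i]; print(np.linalg.norm(e),np.arctan2(e[1],e[0]))
H=[f(p,.073) for p in [(403,297),(492,287)]]; e=H[0]-H[1]; print('handle',np.mean(H,0),np.linalg.norm(e),np.arctan2(e[1],e[0])-np.pi/2)
print('nut',f((255,348),.085), 'feet',f((235,314),.005),f((278,394),.005))
# cabinet fit using scene too
c2=cam('scene'); print(plane(c2,(264,214),.091))
```

```text
[[ 0.7728 -0.0841  0.095 ]
 [ 0.7941 -0.2906  0.095 ]
 [ 0.614  -0.3088  0.095 ]
 [ 0.59   -0.1039  0.095 ]]
centre [ 0.69272776 -0.19685432  0.095     ]
0.2075352972980231 -1.4681010283037508
0.1809301747559903 -3.0404913412737207
0.2063496152922752 1.6874535643914044
0.18381318139154362 0.1076862238615103
handle [ 0.56202041 -0.213416    0.073     ] 0.107501562704024 0.10720107107078114
nut [0.49461545 0.01688612 0.085     ] feet [0.54699619 0.04492292 0.005     ] [ 0.44555001 -0.00915072  0.005     ]
[0.50247031 0.01799337 0.091     ]
```

```bash
cat > go.py <<'E'
# go.py x y z yaw : row taking the tool (pointing down) there from the measured pose
import sys
from h import *
x,y,z,yaw=map(float,sys.argv[1:5]); s=env.read_state()
R=Rn.from_euler('xyz',s['orientation']); T=Rn.from_euler('xyz',[np.pi,0,yaw])
d=R.inv().apply(np.array([x,y,z])-s['tcp_pos']); r=(R.inv()*T).as_rotvec()
print('row',' '.join('%.4f'%v for v in [*d,*r]),'n>=%.1f'%max(np.linalg.norm(d)/.0625,np.linalg.norm(r)/.188))
print('t',s['t'],'tcp',s['tcp_pos'].round(4),'rpy',s['orientation'].round(3),'F',s['force'].round(1),'w',round(s['width'],3),'q',s['joint_pos'].round(2))
E
python3 go.py 0.563 -0.213 0.16 1.679
```

```text
row 0.4782 -0.1845 0.0713 0.0000 -0.0000 -1.3882 n>=8.3
t 0.8 tcp [ 0.1577 -0.5269  0.2313] rpy [-3.142 -0.     0.291] F [-0.7  0.1 -0.5] w 0.999 q [-1.48  0.26  1.54  0.    1.35 -0.2 ]
```

```bash
R='0'; echo '[0.478,-0.1845,0.071,0,0,-1.388,0.478,-0.1845,0.071,0,0,-1.388,0.478,-0.1845,0.071,0,0,-1.388,0.478,-0.1845,0.071,0,0,-1.388,0.478,-0.1845,0.071,0,0,-1.388,0.478,-0.1845,0.071,0,0,-1.388,0.478,-0.1845,0.071,0,0,-1.388,0.478,-0.1845,0.071,0,0,-1.388,0.478,-0.1845,0.071,0,0,-1.388,0.478,-0.1845,0.071,0,0,-1.388,0.478,-0.1845,0.071,0,0,-1.388,0.478,-0.1845,0.071,0,0,-1.388]' > next.json && python3 -m inch next.json 0.37 60
python3 - <<'E'
from h import *
s=env.read_state(); c=cam('wrist'); im=imaging.capture('wrist'); save(im,'w1.png')
print(s['tcp_pos'],s['orientation'],s['width'])
print(-c[2].T@c[3])
print([(r['xy'],r['score'],plane(c,r['xy'],.073)) for r in finder.spot_point('wrist','handle')[:2]])
b=Rn.from_euler('z',.108).as_matrix()[:,1]
print(proj(c,[np.array([.563,-.213,.073])+k*b for k in (-.05,0,.05)]))
E
python3 go.py 0.563 -0.213 0.054 1.679
```

```text
t: 2.3
tcp_pos: [0.5618, -0.2146, 0.1608]
orientation: [3.141, 0.001, 1.676]
force: [-0.4, -0.3, -0.3]
width: 0.368
finger_force: 0.0
[ 0.56180514 -0.21457151  0.16077127] [3.14142424e+00 5.19355522e-04 1.67634257e+00] 0.36832717935595893
[ 0.55454992 -0.13826491  0.30343975]
[([257.0, 191.5], 0.71, array([ 0.56265704, -0.21307105,  0.073     ]))]
[[257.47677118 243.66839889]
 [257.40738388 191.46186316]
 [257.32541144 132.34021673]]
row 0.0013 0.0010 0.1068 0.0004 0.0005 -0.0023 n>=1.7
t 2.4 tcp [ 0.5621 -0.2143  0.1608] rpy [3.141e+00 1.000e-03 1.677e+00] F [-0.1 -0.1 -0.7] w 0.371 q [-0.55  0.4   1.51 -0.    1.23 -0.66]
```

View pics/w1.png

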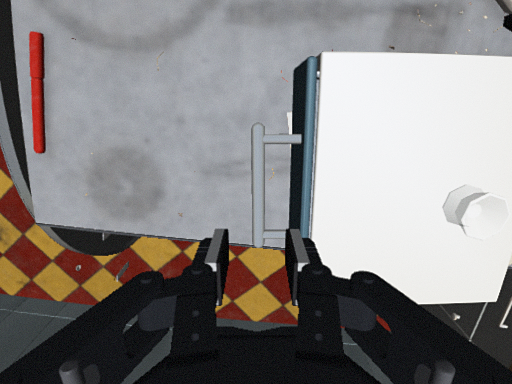

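The wrist view shows the bar vertical at column 258 (rows 127-245), centred between the fingers (columns 222 and 292), with the front at column about 300. It agrees with the estimate.

```bash
echo '[0.001,0.001,0.05,0,0,0,0.001,0.001,0.08,0,0,0,0.001,0.001,0.107,0,0,0,0.001,0.001,0.107,0,0,0]' > next.json && python3 -m inch next.json && echo '[0,0,0,0,0,0,0,0,0,0,0,0,0,0,0,0,0,0,0,0,0,0,0,0]' > next.json && python3 -m inch next.json 0 60; python3 go.py 0.4338 -0.228 0.054 1.679
```

```text
t: 2.9
tcp_pos: [0.562, -0.2119, 0.0517]
orientation: [-3.138, -0.002, 1.678]
force: [-0.7, 0.4, 0.2]
width: 0.371
finger_force: 0.0
t: 3.4
tcp_pos: [0.5628, -0.2128, 0.0546]
orientation: [-3.14, 0.001, 1.679]
force: [-4.5, -2.2, 0.1]
width: 0.105
finger_force: 58.4
row -0.0012 -0.1298 0.0008 -0.0012 0.0012 -0.0000 n>=2.1
t 3.4 tcp [ 0.5628 -0.2128  0.0546] rpy [-3.140e+00  1.000e-03  1.679e+00] F [-4.5 -2.2  0.1] w 0.105 q [-0.55  0.52  1.62 -0.    1.01 -0.65]
```

```bash
echo '[0,-0.02,0,0,0,0,0,-0.05,0,0,0,0,0,-0.08,0,0,0,0,0,-0.105,0,0,0,0,0,-0.12,0,0,0,0,0,-0.127,0,0,0,0,0,-0.127,0,0,0,0]' > next.json && python3 -m inch next.json && echo '[0,0,0,0,0,0,0,0,0,0,0,0]' > next.json && python3 -m inch next.json 0.37; python3 go.py 0.478 -0.26 0.20 1.679
```

```text
t: 4.28
tcp_pos: [0.4376, -0.2267, 0.0546]
orientation: [3.141, 0.002, 1.679]
force: [-3.4, -2.3, 7.9]
width: 0.103
finger_force: 61.5
t: 4.53
tcp_pos: [0.4374, -0.2253, 0.0532]
orientation: [-3.141, -0.001, 1.679]
force: [-0.2, -0.3, -0.3]
width: 0.367
finger_force: 0.0
row -0.0387 0.0365 -0.1469 -0.0004 -0.0007 0.0000 n>=2.5
t 4.525 tcp [ 0.4374 -0.2253  0.0532] rpy [-3.141e+00 -1.000e-03  1.679e+00] F [-0.2 -0.3 -0.3] w 0.367 q [-0.7   0.36  1.9   0.    0.89 -0.81]
```

```bash
echo '[0,0,-0.05,0,0,0,0,0,-0.1,0,0,0,-0.08,0.098,-0.15,0,0,0,-0.08,0.098,-0.15,0,0,0,-0.08,0.098,-0.15,0,0,0,-0.08,0.098,-0.15,0,0,0]' > next.json && python3 -m inch next.json 0.6
python3 - <<'E'
from h import *
s=env.read_state(); c=cam('wrist'); im=imaging.capture('wrist'); save(im,'w2.png')
print(s['tcp_pos'],s['orientation'],s['width'])
for q,z in [('handle',.073),('socket_a',.012),('hole_left',.012),('hole_middle',.012),('hole_right',.012)]:
    print(q,[(r['xy'],round(r['score'],2),plane(c,r['xy'],z).round(4)) for r in finder.spot_point('wrist',q)[:4]])
E
python3 go.py .5344 -.215 0.15 1.679
```

```text
t: 5.28
tcp_pos: [0.5433, -0.2942, 0.2022]
orientation: [-3.14, -0.002, 1.679]
force: [-0.7, 0.3, -0.7]
width: 0.602
finger_force: 0.0
[ 0.54327249 -0.29421917  0.20222415] [-3.14010521e+00 -1.60198209e-03  1.67915873e+00] 0.6018653041713501
handle [([150.4, 98.5], 0.68, array([ 0.4374, -0.2267,  0.073 ]))]
socket_a [([254.1, 34.7], 0.91, array([ 0.5253, -0.1512,  0.012 ])), ([257.8, 152.3], 0.81, array([ 0.5431, -0.2769,  0.012 ])), ([256.8, 96.2], 0.79, array([ 0.535 , -0.2138,  0.012 ]))]
hole_left [([258.1, 33.0], 0.69, array([ 0.5293, -0.1491,  0.012 ]))]
hole_middle [([256.5, 98.1], 0.64, array([ 0.5349, -0.2158,  0.012 ]))]
hole_right [([252.9, 148.7], 0.93, array([ 0.5369, -0.2733,  0.012 ])), ([148.2, 97.3], 0.57, array([ 0.4127, -0.2275,  0.012 ]))]
row 0.0793 0.0005 0.0531 -0.0009 -0.0009 -0.0002 n>=1.5
t 5.575 tcp [ 0.5425 -0.2939  0.203 ] rpy [-3.141e+00 -1.000e-03  1.679e+00] F [-0.5  0.3 -0.5] w 0.601 q [-0.68  0.4   1.41 -0.    1.34 -0.79]
```

View pics/w2.png

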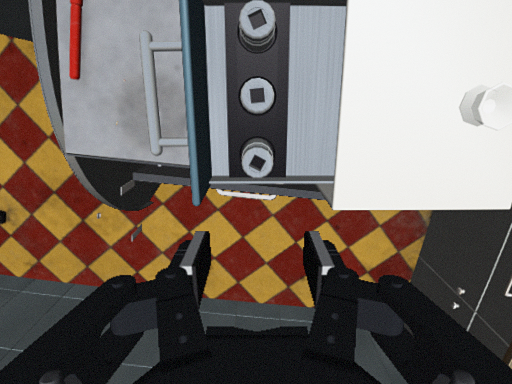

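The three sockets stand at about (257,19), (257,95) and (258,160) with square recesses visible; the drawer is well open and the dish is undisturbed at (486,107).

Run:
```python
from h import *
im=cv2.imread('pics/w2.png'); g=cv2.cvtColor(im,cv2.COLOR_BGR2GRAY); c=cam('wrist')
tops=[]
for cx,cy in [(257,19),(257,95),(258,160)]:
    m=np.zeros_like(g); cv2.circle(m,(cx,cy),12,255,-1)
    b=((g<85)&(m>0)).astype(np.uint8)
    n,l,st,ce=cv2.connectedComponentsWithStats(b)
    k=1+np.argmax(st[1:,4]); pts=np.argwhere(l==k)[:,::-1].astype(np.float32)
    r=cv2.minAreaRect(pts); box=cv2.boxPoints(r); W=np.array([plane(c,p,.07) for p in box])
    e=W[1]-W[0]; print(st[k,4],r,'centre',W.mean(0).round(4),'yaw deg mod90',np.degrees(np.arctan2(e[1],e[0]))%90,np.linalg.norm(e))
    tops.append(r[0])
for z in (.06,.066,.072,.078,.084):
    P=[plane(c,p,z) for p in tops]; print(z,np.round(P,4).tolist(),np.linalg.norm(P[0]-P[2]))
x=im[0:190,190:330]; cv2.imwrite('pics/w2c.png',cv2.resize(x,None,fx=3,fy=3,interpolation=cv2.INTER_CUBIC))
```

```text
217 ((257.10003662109375, 18.70000457763672), (14.758047103881836, 14.758048057556152), 63.43495178222656) centre [ 0.5278 -0.1494  0.07  ] yaw deg mod90 30.62689960351714 0.01259728379327896
183 ((256.93902587890625, 94.95122528076172), (13.36221694946289, 13.362215995788574), 83.6598129272461) centre [ 0.5346 -0.2132  0.07  ] yaw deg mod90 12.255738205185889 0.012333500587067614
148 ((257.0, 162.50001525878906), (12.074767112731934, 11.62755298614502), 26.56505012512207) centre [ 0.5416 -0.2769  0.07  ] yaw deg mod90 69.78541005335613 0.011681226765973012
0.06 [[0.5275, -0.1469, 0.06], [0.5345, -0.213, 0.06], [0.5418, -0.279, 0.06]] 0.13283663103624507
0.066 [[0.5276, -0.1484, 0.066], [0.5346, -0.2131, 0.066], [0.5417, -0.2777, 0.066]] 0.13004767004171638
0.072 [[0.5278, -0.1499, 0.072], [0.5346, -0.2132, 0.072], [0.5415, -0.2764, 0.072]] 0.12725870904718772
0.078 [[0.528, -0.1514, 0.078], [0.5346, -0.2133, 0.078], [0.5414, -0.2751, 0.078]] 0.12446974805265906
0.084 [[0.5281, -0.1529, 0.084], [0.5346, -0.2134, 0.084], [0.5413, -0.2738, 0.084]] 0.12168078705813046
```

View pics/w2c.png

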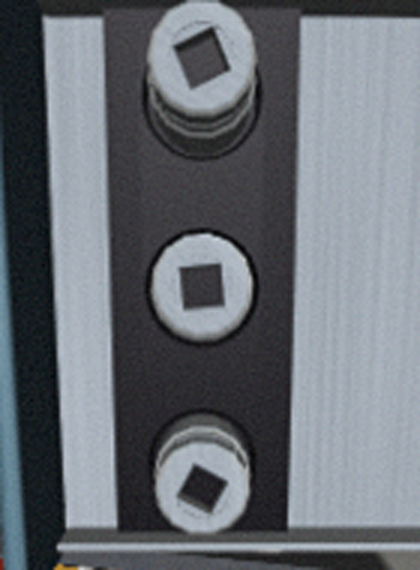

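The crop confirms the squares' yaws: left about 31°, middle 12°, right 70° (mod 90). I'll take the middle socket first.

```bash
echo '[0.05,0,0.03,0,0,0,0.081,0.001,0.06,0,0,0,0.081,0.001,0.09,0,0,0,0.081,0.001,0.12,0,0,0,0.081,0.001,0.14,0,0,0,0.081,0.001,0.1545,0,0,0,0.081,0.001,0.1545,0,0,0]' > next.json && python3 -m inch next.json && echo '[0,0,0,0,0,0,0,0,0,0,0,0,0,0,0,0,0,0,0,0,0,0,0,0]' > next.json && python3 -m inch next.json 0 60; python3 go.py .5346 -.2132 0.20 1.679
```

```text
t: 6.45
tcp_pos: [0.5349, -0.2136, 0.048]
orientation: [-3.14, -0.001, 1.679]
force: [0.1, -0.2, -0.1]
width: 0.601
finger_force: 0.0
t: 6.95
tcp_pos: [0.5362, -0.2144, 0.0499]
orientation: [3.14, 0.001, 1.679]
force: [-1.1, -0.6, 7.0]
width: 0.344
finger_force: 59.4
row 0.0012 -0.0013 -0.1501 0.0013 0.0012 -0.0001 n>=2.4
t 6.95 tcp [ 0.5362 -0.2144  0.0499] rpy [3.140e+00 1.000e-03 1.679e+00] F [-1.1 -0.6  7. ] w 0.344 q [-0.57  0.48  1.69 -0.    0.97 -0.68]
```

```bash
echo '[0,0,-0.03,0,0,0,0,0,-0.09,0,0,0,0,0,-0.15,0,0,0,0,0,-0.15,0,0,0]' > next.json && python3 -m inch next.json; python3 go.py .504 -.0675 0.20 1.679
```

```text
t: 7.45
tcp_pos: [0.5386, -0.2157, 0.2046]
orientation: [3.133, 0.007, 1.679]
force: [0.2, 0.3, -2.2]
width: 0.345
finger_force: 59.6
row 0.1511 -0.0184 0.0033 0.0091 0.0071 -0.0000 n>=2.4
t 7.45 tcp [ 0.5386 -0.2157  0.2046] rpy [3.133 0.007 1.679] F [ 0.2  0.3 -2.2] w 0.345 q [-0.57  0.32  1.51  0.    1.29 -0.68]
```

```bash
echo '[0.05,-0.006,0,0,0,0,0.1,-0.012,0,0,0,0,0.14,-0.017,0,0,0,0,0.148,-0.017,0.0,0,0,0,0.148,-0.017,0.0,0,0,0,0.148,-0.017,0.0,0,0,0,0.148,-0.017,0.0,0,0,0]' > next.json && python3 -m inch next.json
python3 - <<'E'
from h import *
s=env.read_state(); c=cam('wrist'); im=imaging.capture('wrist'); save(im,'w3.png')
print(s['tcp_pos'],s['orientation'],-c[2].T@c[3])
print(proj(c,[[.495,.017,.085],[.495,.017,.07]]))
r=finder.spot_point('wrist','nut_seat')[:2]; print([(q['xy'],q['score'],plane(c,q['xy'],.07)) for q in r])
u,v=proj(c,[[.495,.017,.08]])[0].astype(int)
x=im[max(0,v-50):v+50,u-60:u+60,::-1]; print(u,v); cv2.imwrite('pics/w3c.png',cv2.resize(x,None,fx=5,fy=5,interpolation=cv2.INTER_CUBIC))
E
```

```text
t: 8.32
tcp_pos: [0.5031, -0.0698, 0.1985]
orientation: [-3.141, 0.0, 1.677]
force: [-0.1, -0.3, -1.7]
width: 0.34
finger_force: 59.6
[ 0.50305508 -0.06980657  0.19850461] [-3.14128281e+00  7.06741077e-05  1.67740722e+00] [0.49579334 0.00643505 0.3412074 ]
[[257.37697079  87.05335465]
 [257.35463933  87.7694259 ]]
[([259.3, 85.1], 0.94, array([0.49650367, 0.01948232, 0.07      ]))]
257 87
```

View pics/w3c.png

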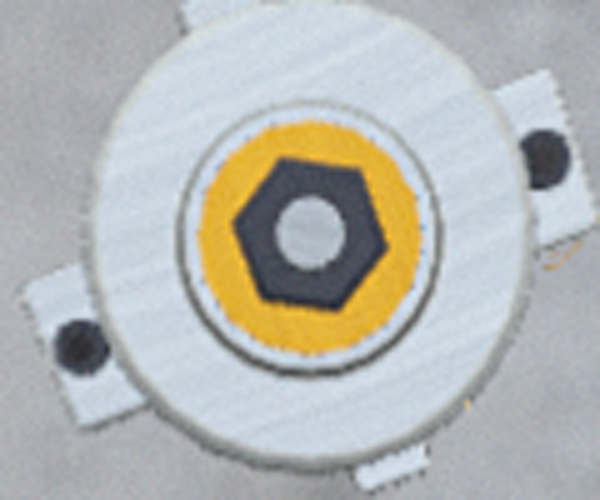

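The nut shows as a dark hexagon at crop (311,233), i.e. about pixel (259,84), concentric with the brass washer; its corners are clear.

Run:
```python
from h import *
im=cv2.imread('pics/w3.png'); c=cam('wrist'); g=im.astype(int)
sub=np.zeros(im.shape[:2],bool); yy,xx=np.mgrid[:384,:512]; sub=np.hypot(xx-259,yy-84)<28
w=(im[:,:,2].astype(int)-im[:,:,0]>60)&sub
h=cv2.convexHull(np.argwhere(w)[:,::-1].astype(np.int32)); e=cv2.fitEllipse(h); print('washer',e,plane(c,e[0],.07))
d=((im.max(2)<110)&(np.hypot(xx-259,yy-84)<17)).astype(np.uint8)
h=cv2.convexHull(np.argwhere(d)[:,::-1].astype(np.int32)); n=cv2.minEnclosingCircle(h); print('nut',n,plane(c,n[0],.085))
P=np.array([plane(c,p,.085) for p in h[:,0].astype(float)])[:,:2]
best=[]
for a in np.arange(0,60,1):
    k=np.radians(a+np.arange(0,180,60)); D=P@np.array([np.cos(k),np.sin(k)]); best.append((np.ptp(D,axis=0).sum(),a,np.ptp(D,axis=0).round(4), D.max(0)/2+D.min(0)/2,k))
b=min(best,key=lambda t:t[0]); print(b[:3]); A=np.array([np.cos(b[4]),np.sin(b[4])]).T; print('centre',np.linalg.lstsq(A,b[3],rcond=None)[0])
C=[(282,157),(361,170),(388,243),(336,310),(265,298),(235,225)]
C=np.array([plane(c,(197+x/5,37+y/5),.085) for x,y in C]); print('corner mean',C.mean(0),[round(np.degrees(np.arctan2(*(q-C.mean(0))[[1,0]]))%60,1) for q in C])
```

```text
washer ((258.4361877441406, 84.07746124267578), (44.34166717529297, 46.334510803222656), 2.4854414463043213) [0.49554368 0.02054942 0.07      ]
nut ((258.5, 83.5), 15.700418472290039) [0.49555486 0.02025534 0.085     ]
(np.float64(0.06890570438280458), np.int64(27), array([0.023 , 0.0228, 0.0231]))
centre [0.49563127 0.02007937]
corner mean [0.49620772 0.02002537 0.085     ] [np.float64(57.8), np.float64(57.1), np.float64(0.1), np.float64(55.3), np.float64(58.9), np.float64(59.4)]
```

```bash
python3 go.py .4957 .0197 0.133 1.944
```

```text
row 0.0895 0.0023 0.0656 -0.0002 -0.0000 -0.2664 n>=1.8
t 8.425 tcp [ 0.503  -0.0695  0.1986] rpy [-3.141 -0.     1.678] F [ 0.1 -0.5 -1. ] w 0.342 q [-0.36  0.21  1.68 -0.    1.25 -0.46]
```

```bash
echo '[0.05,0.0023,0,0,0,-0.15,0.0895,0.0023,0.02,0,0,-0.266,0.0895,0.0023,0.05,0,0,-0.266,0.0895,0.0023,0.0656,0,0,-0.266,0.0895,0.0023,0.0656,0,0,-0.266,0.0895,0.0023,0.0656,0,0,-0.266]' > next.json && python3 -m inch next.json; python3 go.py .4957 .0197 0.133 1.944
```

```text
t: 9.18
tcp_pos: [0.4961, 0.0201, 0.1339]
orientation: [3.141, 0.001, 1.944]
force: [-0.4, -0.4, -1.4]
width: 0.344
finger_force: 59.5
row -0.0002 -0.0005 0.0009 0.0009 0.0006 0.0003 n>=0.0
t 9.175 tcp [0.4961 0.0201 0.1339] rpy [3.141e+00 1.000e-03 1.944e+00] F [-0.4 -0.4 -1.4] w 0.344 q [-0.18  0.25  1.8  -0.    1.09 -0.56]
```

```bash
echo '[0,0,0.005,0,0,0,0,0,0.009,0,0,0,0,0,0.012,0,0,0,0,0,0.015,0,0,0,0,0,0.017,0,0,0,0,0,0.017,0,0,0]' > next.json && python3 -m inch next.json; python3 go.py .4957 .0197 0.133 1.944
```

```text
t: 9.93
tcp_pos: [0.4958, 0.0203, 0.1193]
orientation: [3.14, 0.002, 1.945]
force: [-8.3, 0.1, 25.5]
width: 0.343
finger_force: 62.7
row -0.0006 -0.0003 -0.0137 0.0015 0.0016 0.0013 n>=0.2
t 9.925 tcp [0.4958 0.0203 0.1193] rpy [3.140e+00 2.000e-03 1.945e+00] F [-8.3  0.1 25.5] w 0.343 q [-0.18  0.27  1.82 -0.    1.05 -0.56]
```

```bash
echo '[0,0,0,0,0,0.1,0,0,0,0,0,0.2,0,0,0,0,0,0.3,0,0,0,0,0,0.4,0,0,0,0,0,0.48,0,0,0,0,0,0.53,0,0,0.001,0,0,0.53]' > next.json && python3 -m inch next.json; python3 go.py .4957 .0197 0.133 1.944
```

```text
t: 10.8
tcp_pos: [0.4985, 0.0197, 0.1192]
orientation: [3.134, 0.001, 1.415]
force: [-5.4, -0.7, 29.2]
width: 0.345
finger_force: 63.1
row -0.0005 -0.0027 -0.0139 0.0075 0.0028 -0.5295 n>=2.8
t 10.8 tcp [0.4985 0.0197 0.1192] rpy [3.134e+00 1.000e-03 1.415e+00] F [-5.4 -0.7 29.2] w 0.345 q [-0.18  0.27  1.82 -0.    1.05 -0.03]
```

```bash
echo '[0,-0.0025,0,0,0,0,0.0015,-0.0025,0,0,0,0.06,0,-0.001,0,0,0,0.06,-0.0015,-0.0025,0,0,0,0,0,-0.004,0,0,0,-0.06,0,-0.0025,0,0,0,0]' > next.json && python3 -m inch next.json; python3 go.py .4957 .0197 0.133 1.944;  echo '[0,0,0,0,0,-0.17,0,0,0,0,0,-0.34,0,0,0,0,0,-0.5,0.0015,0,0,0,0,-0.53,0.0015,0.0015,0,0,0,-0.58,-0.0015,0.0015,0,0,0,-0.53,-0.0015,-0.0015,0,0,0,-0.48,0.0015,-0.0015,0,0,0,-0.53,0,0,0,0,0,-0.53]' > next.json && python3 -m inch next.json;python3 go.py .4957 .0197 0.133 1.944
```

```text
t: 11.55
tcp_pos: [0.4974, 0.0199, 0.1193]
orientation: [3.131, 0.001, 1.415]
force: [-2.1, -0.2, 21.5]
width: 0.343
finger_force: 62.0
row -0.0004 -0.0015 -0.0137 0.0104 0.0037 -0.5294 n>=2.8
t 11.55 tcp [0.4974 0.0199 0.1193] rpy [3.131e+00 1.000e-03 1.415e+00] F [-2.1 -0.2 21.5] w 0.343 q [-0.18  0.27  1.82 -0.    1.04 -0.03]
t: 12.68
tcp_pos: [0.4972, 0.0202, 0.1193]
orientation: [3.133, 0.006, 1.945]
force: [-1.6, 1.8, 22.9]
width: 0.34
finger_force: 62.1
row -0.0000 -0.0014 -0.0137 0.0087 0.0055 0.0015 n>=0.2
t 12.675 tcp [0.4972 0.0202 0.1193] rpy [3.133 0.006 1.945] F [-1.6  1.8 22.9] w 0.34 q [-0.18  0.27  1.82 -0.    1.04 -0.56]
```

Middle socket does not go down at either hex alignment, so it goes back in its hole.

```bash
echo '[0,0,-0.02,0,0,0,0,0,-0.07,0,0,0,0,0,-0.085,0,0,0,0,0,-0.085,0,0,0]' > next.json && python3 -m inch next.json; python3 go.py .5433 -.2942 0.202 1.679
```

```text
t: 13.18
tcp_pos: [0.4935, 0.0208, 0.2008]
orientation: [3.14, 0.001, 1.945]
force: [-0.5, 0.4, -2.9]
width: 0.343
finger_force: 59.7
row -0.3114 -0.0688 -0.0010 0.0020 0.0009 0.2659 n>=5.1
t 13.175 tcp [0.4935 0.0208 0.2008] rpy [3.140e+00 1.000e-03 1.945e+00] F [-0.5  0.4 -2.9] w 0.343 q [-0.18  0.18  1.71  0.    1.25 -0.56]
```

That trial drifted +x under load at the second angle, so I'll repeat it there properly with a lighter push.

```bash
python3 go.py .4957 .0197 0.125 1.42; echo '[0,0.002,0.04,0,0,0.17,0,0.002,0.06,0,0,0.34,0,0.002,0.07,0,0,0.5,0,0.002,0.0755,0,0,0.525,0,0.002,0.0755,0,0,0.525]' > next.json && python3 -m inch next.json;  python3 go.py .4957 .0197 0.118 1.42
```

```text
row -0.0018 0.0015 0.0758 0.0021 0.0006 0.5249 n>=2.8
t 13.175 tcp [0.4935 0.0208 0.2008] rpy [3.140e+00 1.000e-03 1.945e+00] F [-0.5  0.4 -2.9] w 0.343 q [-0.18  0.18  1.71  0.    1.25 -0.56]
t: 13.8
tcp_pos: [0.494, 0.0218, 0.1235]
orientation: [-3.139, -0.0, 1.422]
force: [0.0, -0.7, -1.7]
width: 0.343
finger_force: 59.8
row -0.0018 0.0020 0.0055 -0.0025 -0.0001 0.0023 n>=0.1
t 13.8 tcp [0.494  0.0218 0.1235] rpy [-3.139 -0.     1.422] F [ 0.  -0.7 -1.7] w 0.343 q [-0.18  0.27  1.81  0.    1.07 -0.03]
```

```bash
echo '[-0.002,0.0015,0.003,0,0,0,-0.002,0.0015,0.0055,0,0,0,-0.002,0.0015,0.0055,0,0,0.05,-0.001,0.0,0.0055,0,0,0,-0.003,0.0,0.0055,0,0,0,-0.002,0,0.0055,0,0,-0.05,-0.002,-0.002,0.0055,0,0,0,-0.001,-0.002,0.0055,0,0,0.05,-0.003,-0.003,0.0055,0,0,0,-0.002,0.003,0.0055,0,0,0,-0.002,0.003,0.0055,0,0,0]' > next.json && python3 -m inch next.json; python3 go.py .5433 -.2942 0.202 1.679
```

```text
t: 15.18
tcp_pos: [0.4979, 0.019, 0.1196]
orientation: [3.141, 0.0, 1.419]
force: [-1.3, 0.3, 4.2]
width: 0.337
finger_force: 60.2
row -0.3027 0.0923 -0.0823 0.0006 0.0002 -0.2601 n>=5.2
t 15.175 tcp [0.4979 0.019  0.1196] rpy [3.141 0.    1.419] F [-1.3  0.3  4.2] w 0.337 q [-0.19  0.27  1.81 -0.    1.05 -0.03]
```

```bash
echo '[0,0,-0.03,0,0,0,0,0,-0.08,0,0,0,-0.06,0.02,-0.082,0,0,-0.1,-0.12,0.04,-0.082,0,0,-0.2,-0.18,0.06,-0.082,0,0,-0.26,-0.24,0.08,-0.082,0,0,-0.26,-0.3027,0.0923,-0.082,0,0,-0.26,-0.3027,0.0923,-0.082,0,0,-0.26,-0.3027,0.0923,-0.082,0,0,-0.26,-0.3027,0.0923,-0.082,0,0,-0.26]' > next.json && python3 -m inch next.json
python3 - <<'E'
from h import *
s=env.read_state(); c=cam('wrist'); im=imaging.capture('wrist'); save(im,'w4.png')
print(s['tcp_pos'],s['orientation'])
for q,z in [('handle',.073),('socket_a',.0145),('hole_left',.0145),('hole_middle',.0145),('hole_right',.0145)]:
    print(q,[(r['xy'],round(r['score'],2),plane(c,r['xy'],z).round(4)) for r in finder.spot_point('wrist',q)[:3]])
x=im[0:230,150:390,::-1]; cv2.imwrite('pics/w4c.png',cv2.resize(x,None,fx=2.4,fy=2.4,interpolation=cv2.INTER_CUBIC))
E
```

```text
t: 16.42
tcp_pos: [0.5431, -0.2922, 0.201]
orientation: [-3.141, -0.001, 1.681]
force: [0.6, -0.3, -1.8]
width: 0.343
finger_force: 59.8
[ 0.54313582 -0.29223973  0.20098503] [-3.14110431e+00 -1.10581698e-03  1.68095175e+00]
handle [([149.8, 99.8], 0.59, array([ 0.4372, -0.2261,  0.073 ]))]
socket_a [([255.6, 218.0], 0.81, array([ 0.5496, -0.3575,  0.0145])), ([255.7, 37.5], 0.65, array([ 0.5272, -0.1526,  0.0145])), ([254.9, 153.7], 0.65, array([ 0.5398, -0.2764,  0.0145]))]
hole_left [([259.6, 36.8], 0.85, array([ 0.5312, -0.1515,  0.0145]))]
hole_middle [([255.8, 98.7], 0.95, array([ 0.5341, -0.2147,  0.0145])), ([475.6, 106.4], 0.67, array([ 0.7868, -0.192 ,  0.0145]))]
hole_right [([256.6, 150.3], 0.56, array([ 0.5414, -0.2722,  0.0145]))]
```

View pics/w4c.png

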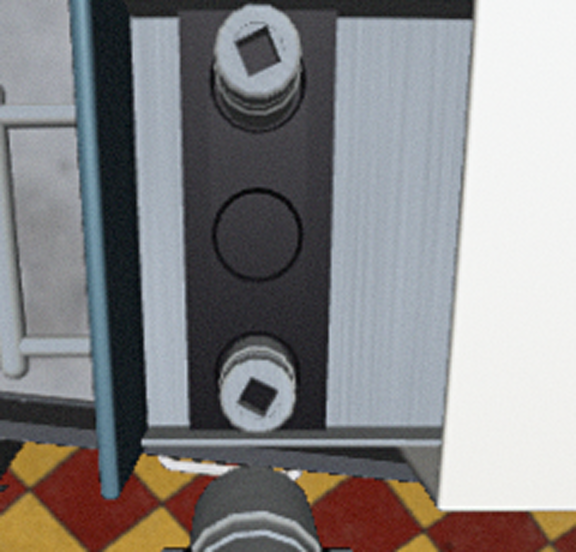

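The middle hole is empty at crop (257,234), still in place; the neighbours stand untouched, and the held socket is visible at the bottom.

```bash
python3 go.py .5352 -.2148 0.05 1.679; echo '[0.04,0,0,0,0,0,0.0779,0.0002,0.02,0,0,0,0.0779,0.0002,0.07,0,0,0,0.0779,0.0002,0.11,0,0,0,0.0779,0.0002,0.13,0,0,0,0.0779,0.0002,0.142,0,0,0,0.0779,0.0002,0.15,0,0,0,0.0779,0.0002,0.15,0,0,0]' > next.json && python3 -m inch next.json; python3 go.py .5352 -.2148 0.05 1.679
```

```text
row 0.0788 0.0004 0.1515 0.0003 0.0002 0.0020 n>=2.7
t 16.725 tcp [ 0.5435 -0.2931  0.2015] rpy [3.141 0.    1.681] F [-0.6  0.3 -1.2] w 0.342 q [-0.68  0.4   1.41  0.    1.33 -0.79]
t: 17.73
tcp_pos: [0.5351, -0.2166, 0.0513]
orientation: [3.141, 0.0, 1.68]
force: [-0.4, 0.2, -1.3]
width: 0.343
finger_force: 59.8
row 0.0017 0.0003 0.0013 0.0001 0.0001 0.0008 n>=0.0
t 17.725 tcp [ 0.5351 -0.2166  0.0513] rpy [3.141 0.    1.68 ] F [-0.4  0.2 -1.3] w 0.343 q [-0.58  0.48  1.69  0.    0.97 -0.69]
```

```bash
echo '[0.001,0,0.001,0,0,0,0.001,0,0.002,0,0,0,0.001,0,0.002,0,0,0]' > next.json && python3 -m inch next.json && echo '[0,0,0,0,0,0,0,0,0,0,0,0,0,0,0,0,0,0]' > next.json && python3 -m inch next.json 0.6 && echo '[0,0,-0.03,0,0,0,0,0,-0.08,0,0,0,0,0,-0.08,0,0,0,0,0,-0.08,0,0,0]' > next.json && python3 -m inch next.json
python3 - <<'E'
from h import *
c=cam('wrist'); im=imaging.capture('wrist'); save(im,'w5.png')
print([(r['xy'],round(r['score'],2),plane(c,r['xy'],.0145).round(4)) for r in finder.spot_point('wrist','socket_a')[:3]])
E
python3 go.py .5279 -.1505 0.0485 1.679
```

```text
t: 18.1
tcp_pos: [0.5353, -0.2157, 0.0499]
orientation: [3.141, 0.001, 1.68]
force: [0.0, 0.5, 2.1]
width: 0.34
finger_force: 60.2
t: 18.48
tcp_pos: [0.5349, -0.2155, 0.0492]
orientation: [-3.142, -0.0, 1.68]
force: [0.1, -0.1, 0.6]
width: 0.599
finger_force: 0.0
t: 18.98
tcp_pos: [0.5347, -0.2153, 0.129]
orientation: [-3.142, -0.0, 1.68]
force: [0.5, 0.3, 0.2]
width: 0.602
finger_force: 0.0
[([253.8, 245.3], 0.61, array([ 0.5395, -0.2801,  0.0145]))]
row 0.0646 0.0011 0.0795 -0.0020 -0.0017 0.0008 n>=1.6
t 19.075 tcp [ 0.534  -0.2149  0.1279] rpy [-3.14e+00 -2.00e-03  1.68e+00] F [ 0.5 -0.9 -0.4] w 0.598 q [-0.58  0.39  1.61  0.    1.14 -0.69]
```

View pics/w5.png

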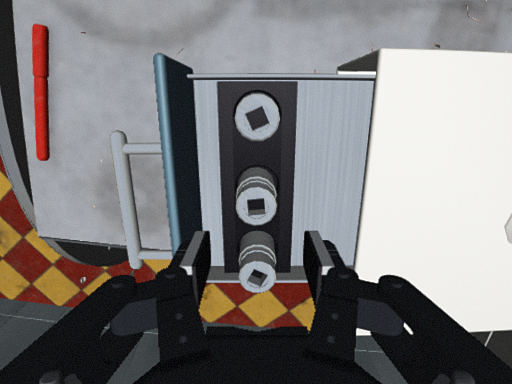

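The middle socket stands upright again at (257,205); the left one is at (257,117), seen from nearly above.

```bash
python3 - <<'E'
from h import *
g=cv2.cvtColor(cv2.imread('pics/w5.png'),cv2.COLOR_BGR2GRAY); c=cam('wrist')
m=np.zeros_like(g); cv2.circle(m,(257,117),15,255,-1); b=((g<85)&(m>0)).astype(np.uint8)
r=cv2.minAreaRect(np.argwhere(b)[:,::-1].astype(np.float32)); W=np.array([plane(c,p,.0745) for p in cv2.boxPoints(r)]); e=W[1]-W[0]
print(r,W.mean(0),np.degrees(np.arctan2(e[1],e[0]))%90,np.linalg.norm(e));
E
echo '[0.04,0,0,0,0,0,0.0646,0.0005,0.02,0,0,0,0.0646,0.0005,0.05,0,0,0,0.0646,0.0005,0.07,0,0,0,0.0646,0.0005,0.0795,0,0,0,0.0646,0.0005,0.0795,0,0,0]' > next.json && python3 -m inch next.json; python3 go.py .5279 -.1505 0.0485 1.679
```

```text
((256.8814392089844, 118.1082534790039), (17.768558502197266, 17.97162628173828), 66.03750610351562) [ 0.52769346 -0.15045489  0.0745    ] 29.570764516460574 0.012000099117595022
t: 19.82
tcp_pos: [0.5276, -0.1509, 0.0486]
orientation: [-3.14, -0.001, 1.68]
force: [-0.2, 0.7, 1.3]
width: 0.603
finger_force: 0.0
row 0.0004 0.0003 0.0001 -0.0021 -0.0014 0.0007 n>=0.0
t 19.825 tcp [ 0.5276 -0.1509  0.0486] rpy [-3.14e+00 -1.00e-03  1.68e+00] F [-0.2  0.7  1.3] w 0.603 q [-0.48  0.45  1.76 -0.    0.94 -0.59]
```

```bash
echo '[0,0,0,0,0,0,0,0,0,0,0,0,0,0,0,0,0,0,0,0,0,0,0,0]' > next.json && python3 -m inch next.json 0 60 && echo '[0,0,-0.03,0,0,0,0,0,-0.08,0,0,0,0,0,-0.13,0,0,0,0,0,-0.13,0,0,0]' > next.json && python3 -m inch next.json; python3 go.py .4957 .0195 0.13 1.636
```

```text
t: 20.32
tcp_pos: [0.5289, -0.1516, 0.0505]
orientation: [3.14, 0.001, 1.68]
force: [1.4, -0.7, 4.3]
width: 0.343
finger_force: 59.4
t: 20.82
tcp_pos: [0.5306, -0.1523, 0.1839]
orientation: [3.135, 0.005, 1.68]
force: [0.9, -0.1, -2.4]
width: 0.342
finger_force: 59.8
row 0.1749 -0.0163 0.0529 0.0070 0.0045 0.0440 n>=2.9
t 20.825 tcp [ 0.5306 -0.1523  0.1839] rpy [3.135 0.005 1.68 ] F [ 0.9 -0.1 -2.4] w 0.342 q [-0.48  0.29  1.61 -0.    1.23 -0.59]
```

```bash
echo '[0.06,-0.004,0,0,0,0.02,0.12,-0.008,0,0,0,0.044,0.1735,-0.0133,0,0,0,0.044,0.1735,-0.0133,0.03,0,0,0.044,0.1735,-0.0133,0.0486,0,0,0.044,0.1735,-0.0133,0.0486,0,0,0.044,0.1735,-0.0133,0.0486,0,0,0.044]' > next.json && python3 -m inch next.json; python3 go.py .4957 .0195 0.118 1.636
```

```text
t: 21.7
tcp_pos: [0.4962, 0.0197, 0.131]
orientation: [-3.141, -0.0, 1.635]
force: [0.4, -0.3, -1.6]
width: 0.346
finger_force: 59.7
row -0.0001 -0.0005 0.0130 -0.0007 -0.0002 -0.0005 n>=0.2
t 21.7 tcp [0.4962 0.0197 0.131 ] rpy [-3.141 -0.     1.635] F [ 0.4 -0.3 -1.6] w 0.346 q [-0.19  0.26  1.8  -0.    1.08 -0.25]
```

```bash
echo '[0,-0.0005,0.006,0,0,0,0,-0.0005,0.01,0,0,0,0,-0.0005,0.012,0,0,0,0,-0.0005,0.014,0,0,0,0,-0.0005,0.016,0,0,0,0,-0.0005,0.016,0,0,0]' > next.json && python3 -m inch next.json; python3 go.py .4957 .0195 0.118 1.636;echo '[0,-0.0015,0,0,0,0.05,0.0015,-0.0015,0,0,0,0.05,0,-0.003,0,0,0,0,-0.0015,-0.0015,0,0,0,-0.05,0,0,0,0,0,-0.05,0,-0.0015,0,0,0,0,0,-0.0015,0,0,0,0]' > next.json && python3 -m inch next.json; python3 go.py .4957 .0195 0.118 1.636
```

```text
t: 22.45
tcp_pos: [0.4956, 0.0198, 0.115]
orientation: [-3.141, -0.0, 1.636]
force: [-0.6, 0.5, -2.0]
width: 0.343
finger_force: 59.7
row -0.0003 0.0000 -0.0030 -0.0003 -0.0001 -0.0002 n>=0.0
t 22.45 tcp [0.4956 0.0198 0.115 ] rpy [-3.141 -0.     1.636] F [-0.6  0.5 -2. ] w 0.343 q [-0.19  0.28  1.82  0.    1.04 -0.25]
t: 23.32
tcp_pos: [0.4949, 0.0196, 0.1154]
orientation: [3.14, 0.0, 1.636]
force: [2.9, -1.0, -2.8]
width: 0.341
finger_force: 59.9
row -0.0002 0.0008 -0.0026 0.0015 0.0005 -0.0001 n>=0.0
t 23.325 tcp [0.4949 0.0196 0.1154] rpy [3.14  0.    1.636] F [ 2.9 -1.  -2.8] w 0.341 q [-0.19  0.27  1.82 -0.    1.04 -0.25]
```

It went over the nut (0.115 with no contact force). I'll push it fully down.

```bash
echo '[0,0.0015,0.003,0,0,0,0,0.0015,0.006,0,0,0,0,0.0015,0.009,0,0,0,0,0.0015,0.011,0,0,0,0,0.0015,0.0125,0,0,0,0,0.0015,0.0125,0,0,0]' > next.json && python3 -m inch next.json; python3 go.py .4957 .0195 0.118 1.636
```

```text
t: 24.08
tcp_pos: [0.4955, 0.0197, 0.1053]
orientation: [3.141, 0.001, 1.636]
force: [-8.3, 0.3, 23.9]
width: 0.343
finger_force: 62.8
row -0.0003 0.0002 -0.0127 0.0005 0.0006 0.0004 n>=0.2
t 24.075 tcp [0.4955 0.0197 0.1053] rpy [3.141e+00 1.000e-03 1.636e+00] F [-8.3  0.3 23.9] w 0.343 q [-0.19  0.29  1.83 -0.    1.02 -0.25]
```

```bash
echo '[0,0,-0.001,0,0,-0.05,0,0,-0.001,0,0,-0.13,0,0,-0.001,0,0,-0.22,0,0,-0.001,0,0,-0.32,0,0,-0.001,0,0,-0.42,0,0,-0.001,0,0,-0.52,0,0,-0.001,0,0,-0.62,0,0,-0.001,0,0,-0.72,0,0,-0.001,0,0,-0.8,0,0,-0.001,0,0,-0.86,0,0,-0.001,0,0,-0.89,0,0,-0.001,0,0,-0.89]' > next.json && python3 -m inch next.json 0 100
python3 - <<'E'
from h import *
s=env.read_state(); print(s)
im=imaging.capture('scene'); save(im,'s6.png')
x=im[170:270,200:330,::-1]; cv2.imwrite('pics/s6c.png',cv2.resize(x,None,fx=5,fy=5,interpolation=cv2.INTER_CUBIC))
E
```

```text
t: 25.58
tcp_pos: [0.4963, 0.0201, 0.1056]
orientation: [3.14, 0.002, 2.526]
force: [-2.7, 2.1, 15.7]
width: 0.333
finger_force: 98.0
{'t': 25.575, 'joint_pos': array([-1.85071647e-01,  2.88553025e-01,  1.83319109e+00,  8.74949542e-04,
        1.01781705e+00, -1.14050804e+00]), 'joint_vel': array([-8.31204271e-04,  7.11727659e-06,  4.29417280e-04, -1.77195995e-03,
        2.73935498e-04,  9.59118132e-03]), 'joint_torque': array([ -0.68070028, -34.47919965, -21.53154731,  -0.46497057,
        -1.38428103,  -0.2867781 ]), 'tcp_pos': array([0.4963257 , 0.02007418, 0.10555828]), 'orientation': array([3.14006780e+00, 1.53518061e-03, 2.52577276e+00]), 'force': array([-2.6753454 ,  2.14057384, 15.69478086]), 'torque': array([ 0.42781422,  0.60402936, -0.05314307]), 'finger_force': 98.00614356994629, 'width': 0.3333173415646533}
```

View pics/s6c.png

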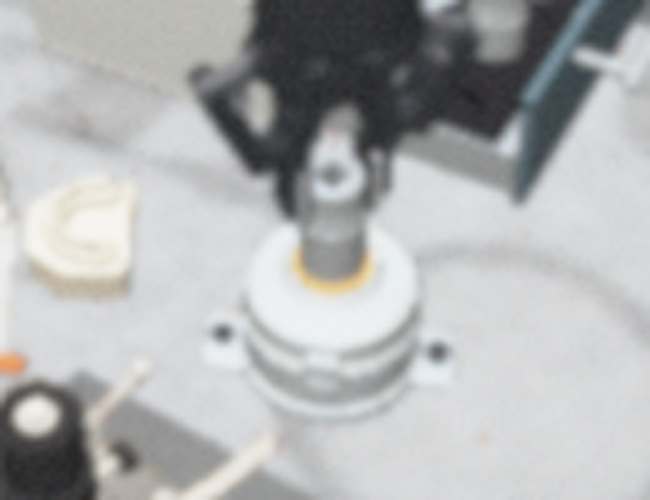

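The scene picture shows the socket down on the brass washer at crop (333,270), with no dark nut showing. The arch is undisturbed. TCP height matches full seating, 15 mm below the earlier "too small" stop, and the gripper is still holding at 98 N.

```bash
python3 -c "
from cell import env
print(env.sign_off())"
```

```text
the job is handed in; nothing more can be done
None
```

The job is handed in: the middle socket would not go down and is back upright in its hole, and the left one fits and is still held in the gripper, fully seated. I turned it 0.89 rad anticlockwise, which after the play should put the nut at about an eighth of a turn loose, though I did not measure the nut's angle directly; the plaster model, bottle and dish were not touched.

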